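# Put the green sizing gauge away on the gauge tree and bring the red one round

### The job

Gently turn the gauge tree (it has turning pins on top) until its free branch stands over the yellow pointer on its foot, then take the green sizing gauge from its stand and hang it by its eye on that branch. Then turn the tree on a quarter turn until the red gauge stands over the yellow pointer, ready for the next batch, with the green gauge still hanging on its branch and no longer swinging. Do not drop or tip over the green gauge, or disturb the other things on the table.

Things in the scene. Friction and masses are not known exactly. Their poses are not given: they have to be found in the camera images.
- tree_base: Fixed foot of the gauge tree: grey disc, radius 70 mm, with a thin steel column. Origin at the centre of its underside on the table; the tree turns about its z axis. A flat yellow pointer, 16 mm wide, lies on the table along the foot's -x axis, its end 115 mm from the axis, roughly toward the robot.
- tree_head (a joint): Angle of the turning head, rad, positive counterclockwise seen from above. 0: the free branch points along the foot's -x axis, over the yellow pointer. -1.571: the red gauge is over the pointer. Stops at -3 and +3; stays where it is left (friction 0.04 N m, about 1 N at a pin).
- head_top (a point): On the tree's axis, centre of the top of the head's black disc (radius 60 mm, height 198 mm). Four round aluminium turning pins stand on the disc, 12 mm in diameter, 40 mm tall (heights 198 to 238 mm), 50 mm from the axis, midway (45 degrees) between the branches: pinch one and lead it round the axis. Its x points opposite to the free branch.
- free_branch (a point): Top of the free branch at mid length, 92 mm from the tree's axis, 174 mm high. Level steel bar, 8 mm diameter, centre line at height 170 mm; collar of 16 mm diameter at 68 to 72 mm from the axis, straight from 72 to 112 mm, then the tip bends up, ending 124 mm from the axis, 14 mm above the centre line. Site x points along the branch to the axis, z up; it turns with the head.
- red_gauge (a point): Grip tab of the red gauge, 92 mm from the tree's axis at height 200 mm. Four branches stand 90 degrees apart: counterclockwise from above they are free, red, blue, white. The red, blue and white gauges have the green one's shape but other hole sizes, hang in the middle of their branches like it, and are fastened there.
- gauge: Loose green sizing gauge, flat upright plate, about 60 g, 8 mm thick (x), 60 wide (y), 126 high (z); same from both faces. Origin: centre of its underside. From below: ring (hole 40 mm), an eye (window through x) 30 mm wide from z 64 up to a roof-shaped top (peak at 94 in the middle, 86 at the sides), grip tab 10 mm thick, 20 wide (y), z 98 to 126.
- gauge_eye (a point): Peak of the green gauge's eye, 94 mm above the gauge's origin, mid thickness; axes as the gauge's. The gauge hangs with the branch through its eye and its plate across the branch; the peak is then within 1 mm of the height of the branch's top.
- gauge_stand: Fixed aluminium block, 60 x 90 x 30 mm, origin at the centre of its underside. A slot along its y axis, 11 mm wide and 66 mm long with its floor at 12 mm (18 mm deep), holds the green gauge upright, centred, plate along y.
- card_stack: Bystander: stack of grey cards, 65 x 90 x 21 mm, origin at the centre of its underside.
- sticker_roll: Bystander: sticker roll with red top, 53 mm diameter, 29 mm high, origin at the centre of its underside.
- fruit_a: Bystander: loquat fruit, about 39 x 64 x 40 mm, origin at its underside.
- fruit_b: Bystander: loquat fruit, about 39 x 66 x 40 mm, origin at its underside.
- tape: Bystander: roll of brown tape, 92 mm diameter, 48 mm high, origin at the centre of its underside.
Mind the look-alikes: they are no part of the job. What is shaped like the gauge_stand but blue is not meant.

How it is judged (in metres and radians):
On the way, in this order (a step that is already met when the one before it is completed fails the run):
1. the free branch is turned to within 0.2 rad of the yellow pointer and the head is still (value of joint tree_head between -0.2 and 0.2 rad and velocity of joint tree_head between -0.1 and 0.1 rad/s), for 0.2 s.
2. the green gauge is held by the fingers, lifted clear of its stand, upright (z of gauge in the frame of gauge_stand above 0.035 m and contact force between the fingers and gauge above 0.5 N and angle between gauge's own z axis and vertical below 0.4 rad), for 0.1 s.
3. the green gauge hangs by its eye on the free branch, released, the branch within 0.35 rad of the pointer (x of gauge_eye in the frame of free_branch between -0.028 and 0.028 m and y of gauge_eye in the frame of free_branch between -0.01 and 0.01 m and z of gauge_eye in the frame of free_branch between -0.008 and 0.008 m and angle between gauge's own z axis and vertical below 0.35 rad and contact force between gauge and tree_base above 0.05 N and contact force between the fingers and gauge below 0.1 N and value of joint tree_head between -0.35 and 0.35 rad), for 0.3 s.
At the end, for the whole second after the job is handed in: Green gauge hangs by its eye on the once free branch (eye peak within 28 mm along, 10 mm across, 8 mm in height of the branch point; plate within 0.35 rad of upright), released and hardly swaying (under 0.1 m/s); red gauge within 0.2 rad of the yellow pointer, head still (x of gauge_eye in the frame of free_branch between -0.028 and 0.028 m and y of gauge_eye in the frame of free_branch between -0.01 and 0.01 m and z of gauge_eye in the frame of free_branch between -0.008 and 0.008 m and angle between gauge's own z axis and vertical below 0.35 rad and contact force between gauge and tree_base above 0.05 N and contact force between the fingers and gauge below 0.1 N and value of joint tree_head between -1.771 and -1.371 rad and velocity of joint tree_head between -0.05 and 0.05 rad/s and linear speed of gauge below 0.1 m/s); the robot touches nothing.
It fails at once if the green gauge is tipped or dropped (tilted over 0.9 rad) (angle between gauge's own z axis and vertical above 0.9 rad).
It fails at once if the tree is spun roughly (over 4 rad/s) (velocity of joint tree_head above 4 rad/s or velocity of joint tree_head below -4 rad/s).
It fails at once if a bystander is moved over 30 mm (distance of any of card_stack, sticker_roll, fruit_a, fruit_b, tape from where it was at the start of the episode above 0.03 m).
It also fails if it takes over 67 s, if anything falls off the work surface, if the arm or the gripper's body presses on something with over 40 N, if the wrist force passes 120 N, or if a joint passes its speed limit or range.

### The arm

A 7-joint arm with a two-finger parallel gripper is mounted at the origin on a cart in front of the work surface, level with it; the furniture and walls round the work are solid. World frame = base frame: x ahead of the robot, y to its left, z up, the work surface at z = 0. Lengths are in mm, angles in rad, forces in N, time in s.
With the tool pointing down it reaches from about 425 to 1025 mm from the base axis. Payload 9.4 kg.
Tool frame: the origin (TCP) lies between the finger pads; the fingertips stand 17 mm ahead of it and the grasp point (between the pads) lies 2 mm behind it; z points along the fingers, y is the line along which they close (so a half turn about z gives the same grasp; the last joint's range is limited). The gripper opens to 85 mm and grips with 20 to 120 N. Pads are 22 mm wide; open, the fingers measure 114 mm over their backs; the gripper's body (76 mm by 85 mm) begins 54 mm behind the grasp point. The pads swing forward as they close: fully open they stand 13 mm farther back than shut.
Start: joints at [1.172, 0.599, -0.003, 1.599, 0.002, 0.943, -0.08], TCP at [229.29, -687.786, 248.275] pointing down, gripper open.
Joint ranges: [-2.57, 2.57], [-0.35, 1.97], [-1.29, 1.29], [0.11, 2.56], [-1.05, 4.19], [0.11, 1.86], [-2.63, 2.63]. Speed limits (rad/s): [2.22, 2.22, 3.01, 3.01, 3.14, 3.14, 3.14].

### API

Orientations are given as [roll, pitch, yaw] about the fixed x, y, z axes, in that order (R = Rz(yaw) Ry(pitch) Rx(roll)).
In Python, from rig import r gives the robot as it stands.
- The arm moves only by the tool drive_tool, never from a script. Its argument "commands" is a list of rows, each a list of 3 entries, a list of its own where there are three numbers: the opening in per cent of the stroke, from 0 (shut) to 100 (fully open), then the shift along the world's x, y, z in cm, then the turn about the world's z in rad. A call has 1 to 20 rows; each row shifts and turns the commanded pose from where the row before left it; what a row does not reach is not made up. A row lasts 1/10 s, in which the tool goes at most 50 mm and 8.59 degrees, less where a joint would pass 70% of its speed; a pose out of reach is approached as far as the arm can. A call with a gripper value outside its range is refused whole. The fingers move at their own pace and stop on an object; "newtons" is the grip in N (left out, the last holds). Time passes only in rows, so rows that do not move let the fingers close. It gives the time, the measured TCP pose, the force, the opening and the grip force at its end, in the units of the state.
- r.get_obs(): the state, without advancing time (a new reading comes with each control period).
- r.get_image(name): name is "scene" or "side" or "wrist"; returns (picture, depth): 480x640x3 uint8, red, green, blue; 480x640 float32, mm along the optical axis (not along the pixel's ray), 0 where there is no reading.
- r.camera_model(name): a dict with "mtx" (3x3 intrinsics, pixels), "k1" (the pictures are not rectified: a ray, as slopes to the right and down, at radius r is drawn at 1 + k1 r^2 times it, then the intrinsics apply), "R" (3x3) and "t" (3): a world point X has camera coordinates R X + t; the wrist camera has in their place "hand_eye" (4x4, takes a point from camera to tool coordinates, whose origin is the TCP and whose axes are the flange's). Camera axes: x right, y down, z forward; pixel columns grow to the right and rows downward; lengths in mm; the calibration is good to about 2 mm. A picture is of the moment at which its call begins: read the wrist's pose just before it. camera_model takes no time and is no camera call.
- r.hand_in(): hands the job in; it is judged then, once.
The state is a dict: "clock": time; "q": joint angles; "joint_vel": joint speeds; "joint_torque": joint torques, N m; "ee_pos": TCP position; "ee_rot": TCP orientation; "contact_force": force on the tool from outside, world axes, zero at the start; "torque": the same for the moment, N m; "grip_width": opening from 0.0 (shut) to 1.0 (fully open); "grasp_force": force on a finger pad.
Only numpy, scipy, OpenCV 4.12 (cv2) and the standard library are available. Lean on these libraries where they do the work, as an engineer would, in place of code of your own. Each camera call takes 0.05 s, during which the arm holds its last target. There are 200 camera calls.

## Working session

There is one attempt and no reset: what is moved stays moved. The work goes in short steps, Python scripts to look and compute and a tool call to move; the robot and the scene stay as the last step left them, time stands still between calls to the robot, and variables do not carry over. Pictures are saved under pics/ and viewed, at most 10 in all, crops included, and the job is handed in when it is done.

Besides the shell and the picture viewer there is one more tool, called as name(argument=value, ...), one argument or row to a line, values as JSON. drive_tool: Moves the arm, as the interface text tells. Its arguments: {"type":"object","properties":{"commands":{"type":"array"},"newtons":{"type":"number"}},"required":["commands"]}

```bash
mkdir -p pics; cat > h.py <<'E'
import numpy as np, cv2
from rig import r
from scipy.spatial.transform import Rotation as Ro
def cloud(name):
    o=r.get_obs(); im,d=r.get_image(name); m=r.camera_model(name)
    v,u=np.mgrid[0:480,0:640].astype(float)
    K=np.array(m["mtx"]); k=m["k1"]
    p=cv2.undistortPoints(np.stack([u.ravel(),v.ravel()],1)[:,None],K,np.array([k,0,0,0.]))[:,0].reshape(480,640,2)
    P=np.dstack([p*d[...,None],d])
    if "R" in m: W=(P-np.array(m["t"]).ravel())@np.array(m["R"])
    else:
        H=np.array(m["hand_eye"]); P=P@H[:3,:3].T+H[:3,3]
        W=P@Ro.from_euler('xyz',o["ee_rot"]).as_matrix().T+np.array(o["ee_pos"])
    W[d==0]=np.nan
    return im,d,W
def save(n,im,s=1):
    cv2.imwrite(n,cv2.resize(im[...,::-1],None,fx=s,fy=s))
E
python3 - <<'E'
from h import *
for n in("scene","side"):
    im,d,W=cloud(n); save(f"pics/{n}0.png",im); np.savez(f"{n}0.npz",im=im,W=W)
print(r.get_obs())
print(r.camera_model("wrist"))
E
```

```text
{'clock': 0.1, 'q': array([ 1.17231292,  0.60007346, -0.00254735,  1.60003162,  0.00182088,
        0.94288035, -0.07976371]), 'joint_vel': array([-0.00065929, -0.00153301, -0.00214886, -0.00264715,  0.00099404,
        0.00151571, -0.00138326]), 'joint_torque': array([ 5.64240429e-03, -7.77991319e+01,  1.57019276e+00, -2.58626068e+01,
        1.27057481e-02,  5.43274407e-03,  1.03790734e-05]), 'ee_pos': array([ 229.15567799, -687.42960883,  247.4892868 ]), 'ee_rot': array([-3.14020924e+00,  1.44259413e-04,  3.21893840e-01]), 'contact_force': array([-1.24484549, -0.0845647 ,  0.20119799]), 'torque': array([-0.00618793, -0.00264356, -0.01800588]), 'grasp_force': 0.0, 'grip_width': 0.9976227537091132}
{'mtx': array([[362.27725962,   0.        , 317.59988677],
       [  0.        , 362.27725962, 247.13068152],
       [  0.        ,   0.        ,   1.        ]]), 'k1': -0.03755473148515816, 'hand_eye': array([[ 4.86120194e-05, -9.44679788e-01, -3.27994049e-01,
         8.35690349e+01],
       [ 9.99999876e-01,  2.08366333e-04, -4.51921158e-04,
         7.07177336e-01],
       [ 4.95263701e-04, -3.27993986e-01,  9.44679681e-01,
        -1.25535669e+02],
       [ 0.00000000e+00,  0.00000000e+00,  0.00000000e+00,
         1.00000000e+00]])}
```

View pics/scene0.png

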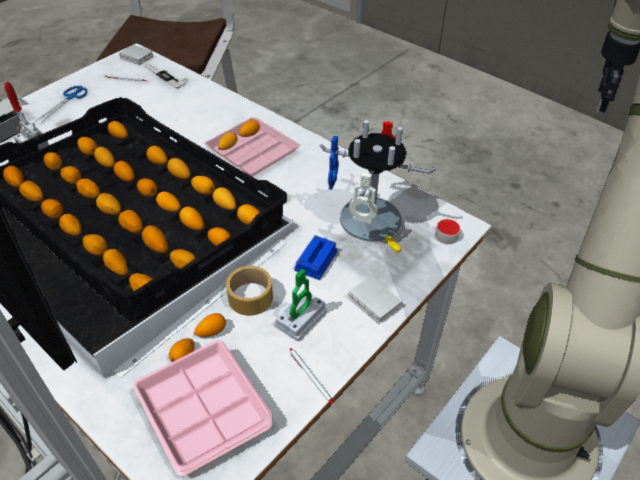

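View pics/side0.png

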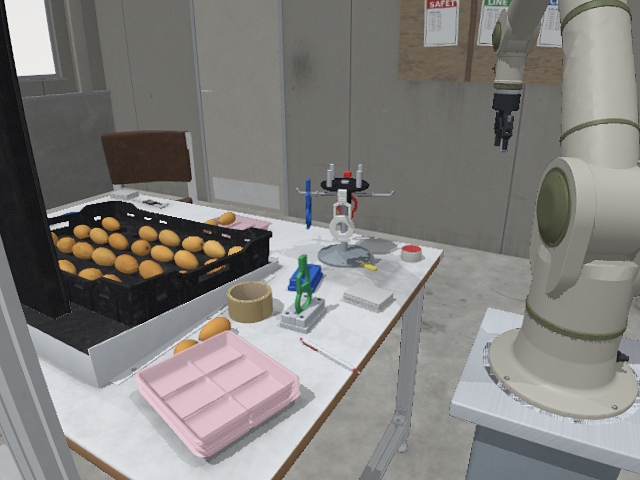

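The scene shows the green gauge in the aluminium stand at (300,300); the blue look-alike stand is at (316,257). The tree is at (375,180), with the free branch at about (425,168) and the yellow pointer at (392,243). Next I measure these.

```bash
cat > m.py <<'E'
from h import *
def masks(im):
    h=cv2.cvtColor(im,cv2.COLOR_RGB2HSV).astype(int); H,S,V=h[...,0],h[...,1],h[...,2]
    return dict(yellow=(H>22)&(H<33)&(S>170)&(V>120),green=(H>50)&(H<85)&(S>130)&(V>40),blue=(H>105)&(H<125)&(S>170),red=((H<5)|(H>174))&(S>180)&(V>90),dark=(V<50)&(S<120))
E
python3 - <<'E'
from m import *
A={}
for n in("scene","side"):
    f=np.load(f"{n}0.npz"); im,W=f["im"],f["W"]; M=masks(im)
    x,y,z=W[...,0],W[...,1],W[...,2]
    def st(k,c):
        q=W[c]; q=q[np.isfinite(q[:,0])]
        if len(q): print(n,k,len(q),"med",np.median(q,0).round(),"lo",np.percentile(q,3,axis=0).round(),"hi",np.percentile(q,97,axis=0).round())
        return q
    reg=(x>300)&(x<1100)
    st("yellow",M["yellow"]&(z>-8)&(z<12)&reg)
    g=st("green",M["green"]&reg&(z>30)); c=np.cov(g[:,:2].T); w,v=np.linalg.eigh(c); print(" dir",v[:,1],np.sqrt(w))
    d=st("disc",M["dark"]&(z>188)&(z<206)&reg&(y<0)); print(" circ",cv2.minEnclosingCircle(d[:,:2].astype(np.float32)))
    cx=np.median(d[:,:2],0)
    R=np.hypot(x-cx[0],y-cx[1])
    p=st("pins",(z>225)&(z<246)&(R<75)&~M["red"])
    if len(p):
        _,lab,cen=cv2.kmeans(p[:,:2].astype(np.float32),min(4,len(p)),None,(3,50,.1),10,cv2.KMEANS_PP_CENTERS); print(cen.round(),np.bincount(lab.ravel()))
    st("redg",M["red"]&(z>150)&(R<130)); st("blueg",M["blue"]&(z>90)&(R<130))
    q=st("branches",(z>160)&(z<190)&(R>66)&(R<130))
    a=np.degrees(np.arctan2(q[:,1]-cx[1],q[:,0]-cx[0])); print(np.histogram(a,36,(-180,180))[0])
    st("blue stand",M["blue"]&(z<50)&reg)
    gx=np.median(g,0); st("stand top",(abs(z-30)<5)&(np.hypot(x-gx[0],y-gx[1])<60)&~M["green"])
    st("tape",(abs(z-48)<5)&(np.hypot(x-gx[0],y-gx[1])<200)); st("allz<60>15",(z>15)&(z<26)&(np.hypot(x-gx[0],y-gx[1])>60)&(y<gx[1]))
E
```

```text
scene yellow 105 med [ 445. -218.    5.] lo [ 426. -231.    1.] hi [ 465. -206.    9.]
scene green 413 med [464.  67.  79.] lo [460.  39.  33.] hi [469.  89. 138.]
 dir [-0.04258281  0.99909294] [ 2.24106435 15.20586935]
scene disc 1275 med [ 528. -242.  198.] lo [ 478. -298.  194.] hi [ 578. -195.  201.]
 circ ((530.6660766601562, -249.52333068847656), 61.4468994140625)
scene pins 181 med [ 520. -234.  235.] lo [ 482. -298.  226.] hi [ 583. -199.  240.]
[[ 513. -295.]
 [ 551. -202.]
 [ 578. -268.]
 [ 486. -229.]] [45 46 43 47]
scene redg 112 med [ 566. -332.  194.] lo [ 557. -339.  177.] hi [ 576. -326.  207.]
scene blueg 290 med [ 613. -209.  144.] lo [ 605. -233.   94.] hi [ 626. -190.  206.]
scene branches 539 med [ 509. -209.  174.] lo [ 425. -336.  163.] hi [ 639. -145.  188.]
[  0   0 112   9   0   0   0   0   0   0  19  34   3   0   0   0   0   0
   7 106  73   2   0   0   0   0   0  14  48  84  28   0   0   0   0   0]
scene blue stand 1027 med [534. -66.  28.] lo [ 508. -113.    8.] hi [566. -25.  32.]
scene stand top 731 med [458.  74.  30.] lo [441.  20.  26.] hi [489. 107
[... 611 characters left out ...]
8]
side redg 33 med [ 565. -331.  198.] lo [ 559. -338.  191.] hi [ 572. -327.  204.]
side blueg 200 med [ 610. -199.  145.] lo [ 603. -232.   95.] hi [ 623. -188.  204.]
side branches 346 med [ 497. -204.  173.] lo [ 424. -293.  163.] hi [ 639. -140.  189.]
[ 0  0 12 71  0  0  0  0  0  0  0  1  0  0  0  0  0  0 11 97 17  0  0  0
  0  0  0  6 33 66 32  0  0  0  0  0]
side blue stand 335 med [526. -65.  25.] lo [ 505. -109.    5.] hi [558. -21.  30.]
side stand top 552 med [458.  76.  29.] lo [439.  23.  25.] hi [487. 108.  32.]
side tape 1040 med [534. 130.  47.] lo [406.  42.  43.] hi [659. 256.  51.]
side allz<60>15 3380 med [522. -79.  20.] lo [  -78. -2231.    15.] hi [2951.   66.   25.]
```

drive_tool(
  commands=[
    [100,[1.5,2.8,1.5],0.05],
    [60,[2.1,3.8,1.5],0.07],
    [60,[2.1,3.8,1.5],0.07],
    [60,[2.1,3.8,1.5],0.07],
    [60,[2.1,3.8,0.5],0.07],
    [60,[2.1,3.8,0.5],0.07],
    [60,[2.1,3.8,0],0.07],
    [60,[2.1,3.8,0],0.07],
    [60,[2.1,3.8,0],0.07],
    [60,[2.1,3.8,0],0.07],
    [60,[2.1,3.8,0],0.07],
    [60,[2.1,3.8,0],0.07],
    [60,[1.2,2.0,0],0.04],
    [60,[0,0,0],0],
    [60,[0,0,0],0],
  ],
)

```text
clock: 1.6
ee_pos: [487.1, -221.8, 318.0]
ee_rot: [-3.141, 0.0, 1.182]
contact_force: [-0.2, -0.8, 0.1]
grip_width: 0.601
grasp_force: 0.0
```

```bash
python3 - <<'E'
from m import *
o=r.get_obs(); print(o["clock"],o["ee_pos"].round(1),o["ee_rot"].round(3),o["grip_width"])
im,d,W=cloud("wrist"); save("pics/w1.png",im); M=masks(im); x,y,z=W[...,0],W[...,1],W[...,2]
R=np.hypot(x-531.5,y+248.5)
def rect(c):
    q=W[c]; print(len(q),np.median(q,0).round(1),cv2.minAreaRect(q[:,:2].astype(np.float32)));return q
q=rect(M["yellow"]&(z<12)&(z>-8)&(R<140)&(R>72))
m,_=np.median(q[:,:2],0),0; print("ptr ang",np.degrees(np.arctan2(m[1]+248.5,m[0]-531.5)))
c=(z>230)&(z<246)&(R<75); n,l,s,ce=cv2.connectedComponentsWithStats(c.astype(np.uint8))
for i in range(1,n):
    if s[i,4]>30: print("pin",s[i,4],ce[i].round(),np.median(W[l==i],0).round(1))
E
```

```text
1.6 [ 487.1 -221.8  318. ] [-3.141  0.     1.182] 0.6006670383939885
197 [ 443.9 -216.6    6.1] ((445.4012145996094, -217.5692596435547), (12.708391189575195, 38.39769744873047), 69.58480834960938)
ptr ang 160.00876901765284
pin 379 [409. 200.] [ 550.7 -204.   237.7]
pin 330 [323. 278.] [ 486.3 -230.7  237.4]
pin 370 [480. 278.] [ 577.6 -268.1  237.2]
```

View pics/w1.png

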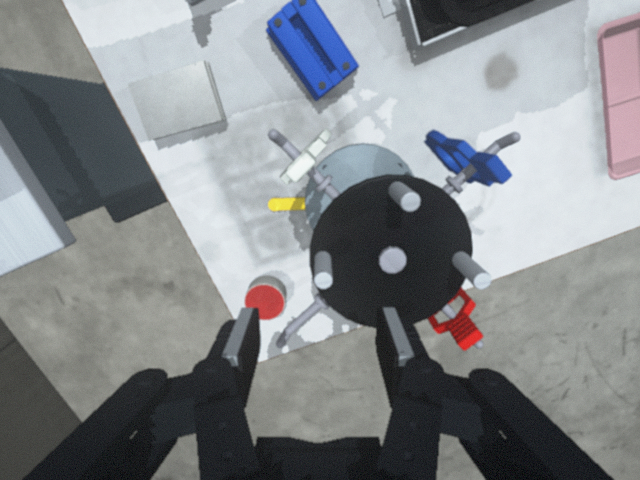

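The wrist view shows pins at (323,278), (409,200) and (480,278), with the pointer at (288,204). The head is at about +0.745 rad. I take the pin at (323,278) and lead it clockwise.

drive_tool(
  commands=[
    [60,[-0.1,-0.9,-2],0],
    [60,[0,0,-3],0],
    [60,[0,0,-3],0],
    [60,[0,0,-1.3],0],
    [60,[0,0,0],0],
    [0,[0,0,0],0],
    [0,[0,0,0],0],
    [0,[0,0,0],0],
    [0,[0,0,0],0],
    [0,[0,0,0],0],
    [0,[0,0,0],0],
  ],
  newtons=30,
)

```text
clock: 2.75
ee_pos: [486.8, -231.1, 226.5]
ee_rot: [3.139, 0.0, 1.182]
contact_force: [-1.4, -0.6, 6.6]
grip_width: 0.126
grasp_force: 29.3
```

```bash
python3 - <<'E'
import numpy as np
def arc(a0,a1,n,R=49.7):
    a=np.radians(np.linspace(a0,a1,n+1)); p=np.stack([np.cos(a),np.sin(a)],1)*R/10
    print(np.diff(p,axis=0).round(2).tolist(),(np.radians(a1-a0)/n).round(4))
arc(157.7,115,10); arc(205,115,20)
E
```

```text
[[0.15, 0.34], [0.18, 0.32], [0.2, 0.31], [0.22, 0.29], [0.25, 0.28], [0.27, 0.26], [0.28, 0.24], [0.3, 0.22], [0.32, 0.19], [0.33, 0.17]] -0.0745
[[-0.15, 0.36], [-0.12, 0.37], [-0.09, 0.38], [-0.06, 0.39], [-0.03, 0.39], [-0.0, 0.39], [0.03, 0.39], [0.06, 0.39], [0.09, 0.38], [0.12, 0.37], [0.15, 0.36], [0.18, 0.35], [0.2, 0.33], [0.23, 0.32], [0.25, 0.3], [0.27, 0.28], [0.3, 0.25], [0.31, 0.23], [0.33, 0.21], [0.35, 0.18]] -0.0785
```

drive_tool(
  commands=[
    [0,[0.07,0.17,0],-0.037],
    [0,[0.08,0.17,0],-0.0375],
    [0,[0.18,0.32,0],-0.0745],
    [0,[0.2,0.31,0],-0.0745],
    [0,[0.22,0.29,0],-0.0745],
    [0,[0.25,0.28,0],-0.0745],
    [0,[0.27,0.26,0],-0.0745],
    [0,[0.28,0.24,0],-0.0745],
    [0,[0.3,0.22,0],-0.0745],
    [0,[0.32,0.19,0],-0.0745],
    [0,[0.17,0.09,0],-0.0375],
    [0,[0.16,0.08,0],-0.037],
    [0,[0,0,0],0],
    [0,[0,0,0],0],
    [0,[0,0,0],0],
  ],
)

```text
clock: 4.25
ee_pos: [512.3, -204.8, 226.6]
ee_rot: [3.14, -0.002, 0.437]
contact_force: [0.1, -0.9, 5.5]
grip_width: 0.13
grasp_force: 29.4
```

drive_tool(
  commands=[
    [45,[0,0,0],0],
    [45,[0,0,0],0],
    [45,[0,0,0],0],
    [50,[0,0,1],0],
    [50,[0,0,3],0],
    [50,[0,0,4],0],
    [50,[0,0,2],0],
    [50,[0,0,0],0],
    [50,[0,0,0],0],
  ],
)

```text
clock: 5.15
ee_pos: [511.2, -204.6, 325.8]
ee_rot: [3.141, -0.001, 0.437]
contact_force: [0.1, 0.5, -1.4]
grip_width: 0.5
grasp_force: 0.0
```

```bash
python3 - <<'E'
from m import *
from scipy.optimize import least_squares
im,d,W=cloud("scene"); M=masks(im); save("pics/s2.png",im[100:340,220:500],2); x,y,z=W[...,0],W[...,1],W[...,2]
R=np.hypot(x-532,y+249.4)
a=np.degrees(np.arctan2(y+249.4,x-532))
for k,zz,rr in(("red",150,R<130),("blue",90,R<130)):
    c=M[k]&(z>zz)&rr; print(k,c.sum(),np.median(W[c],0).round(1),np.median(a[c]))
c=(z>160)&(z<190)&(R>74)&(R<122)&(abs(np.mod(a,360)-160)<25); print("free",c.sum(),np.median(np.mod(a[c],360)),np.median(W[c],0))
# gauge and stand detail
g=M["green"]&(z>30)&(abs(x-464)<60)&(abs(y-67)<80)
t=g&(z>110); print("tab",t.sum(),np.median(W[t],0).round(1),W[t].min(0).round(),W[t].max(0).round())
q=W[g&(z>120)]; print("tabtop",q.mean(0))
st=(abs(z-30)<4)&(np.hypot(x-462,y-70)<70)&~M["green"]; print(cv2.minAreaRect(W[st][:,:2].astype(np.float32)))
print(cv2.minAreaRect(W[g][:,:2].astype(np.float32)))
E
```

```text
red 155 [ 496.5 -333.1  185.4] -113.10405334195065
blue 169 [ 621.5 -267.1  164.4] -11.24024772494031
free 73 158.91668471768133 [ 439.22317352 -213.64529359  173.32399036]
tab 129 [463.   64.8 129.1] [460.  50. 110.] [471.  74. 140.]
tabtop [464.1165325   64.48726519 131.95694255]
((467.1421813964844, 62.13215255737305), (53.663543701171875, 93.48786926269531), 3.0199766159057617)
((465.3548278808594, 64.29275512695312), (10.72457504272461, 58.11521911621094), 0.8195986151695251)
```

View pics/s2.png

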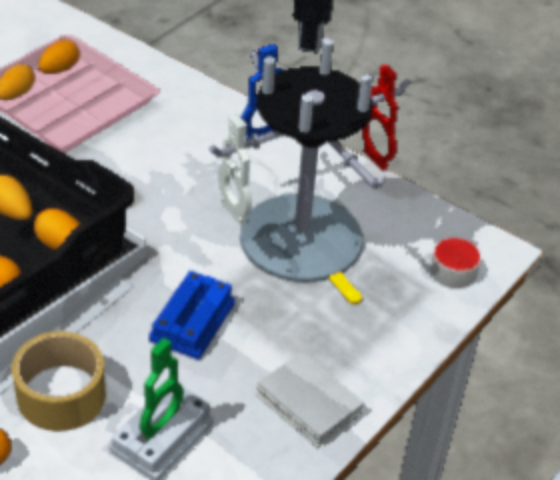

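The crop shows the free branch standing over the yellow pointer at (350,170)/(345,288). The green gauge at (160,385) is in the aluminium stand (160,435); the blue stand (190,315) is empty and is the look-alike. I go above the gauge and look with the wrist camera.

drive_tool(
  commands=[
    [50,[-0.3,1.6,0],-0.03],
    [50,[-0.6,3.2,0],-0.05],
    [50,[-0.6,3.2,0],-0.05],
    [50,[-0.6,3.2,-0.7],-0.05],
    [50,[-0.6,3.2,-1],-0.05],
    [50,[-0.6,3.2,-1],-0.05],
    [50,[-0.6,3.2,-1],-0.05],
    [50,[-0.6,3.2,-1],-0.05],
    [50,[-0.4,1.9,-1],-0.03],
    [50,[-0.2,1.0,-0.5],-0.01],
    [50,[0,0,0],0],
    [50,[0,0,0],0],
  ],
  newtons=30,
)

```text
clock: 6.4
ee_pos: [460.0, 64.0, 262.7]
ee_rot: [3.141, 0.002, 0.018]
contact_force: [0.5, -0.8, 0.0]
grip_width: 0.5
grasp_force: 0.0
```

```bash
python3 - <<'E'
from m import *
o=r.get_obs(); print(o["clock"],o["ee_pos"].round(1),o["ee_rot"].round(3))
im,d,W=cloud("wrist"); save("pics/w3.png",im); M=masks(im); x,y,z=W[...,0],W[...,1],W[...,2]
g=M["green"]&(z>20)&(abs(x-464)<60)&(abs(y-67)<80)
zt=np.percentile(z[g],98); print("ztop",zt)
for lo,hi in((130,146),(90,146),(40,146)):
    t=g&(z>lo)&(z<hi); q=W[t][:,:2].astype(np.float32); print(lo,t.sum(),cv2.minAreaRect(q))
st=(abs(z-30)<4)&(np.hypot(x-462,y-68)<70)&~M["green"]; print("stand",cv2.minAreaRect(W[st][:,:2].astype(np.float32)))
E
```

```text
6.4 [460.   64.  262.7] [3.141e+00 2.000e-03 1.800e-02]
ztop 138.74599951840057
130 286 ((466.7935791015625, 62.087249755859375), (8.234621047973633, 17.525434494018555), 3.098224401473999)
90 491 ((466.9347229003906, 61.59776306152344), (8.482979774475098, 39.81758117675781), 3.1936075687408447)
40 771 ((467.02740478515625, 62.14438247680664), (53.603092193603516, 9.100732803344727), 89.884521484375)
stand ((465.6134033203125, 63.08814239501953), (50.9366569519043, 89.88880920410156), 2.734769105911255)
```

View pics/w3.png

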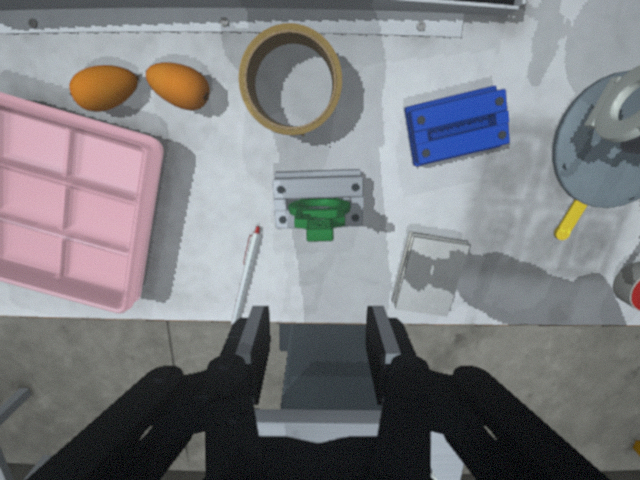

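The wrist view shows the tab at (320,230), upright and centred in the aluminium stand.

drive_tool(
  commands=[
    [50,[0.3,-0.1,-2],0.02],
    [50,[0.3,0,-4],0.015],
    [50,[0,0,-4],0],
    [50,[0,0,-2.5],0],
    [50,[0,0,-1],0],
    [50,[0,0,0],0],
    [0,[0,0,0],0],
    [0,[0,0,0],0],
    [0,[0,0,0],0],
    [0,[0,0,0],0],
    [0,[0,0,0],0],
    [0,[0,0,0],0],
  ],
  newtons=30,
)

```text
clock: 7.65
ee_pos: [467.1, 63.4, 129.5]
ee_rot: [-3.141, -0.003, 0.052]
contact_force: [0.4, -1.2, 8.9]
grip_width: 0.227
grasp_force: 32.2
```

drive_tool(
  commands=[
    [0,[0,0,0.5],0],
    [0,[0,0,1.5],0],
    [0,[0,0,2],0],
    [0,[0,0,3],0],
    [0,[0,0,3],0],
    [0,[0,0,2],0],
    [0,[0,0,0],0],
    [0,[0,0,0],0],
  ],
)

```text
clock: 8.45
ee_pos: [466.2, 63.3, 248.7]
ee_rot: [-3.141, -0.001, 0.052]
contact_force: [0.1, 0.4, -0.6]
grip_width: 0.222
grasp_force: 31.2
```

drive_tool(
  commands=[
    [0,[0,-1.2,0],-0.03],
    [0,[0,-2.5,0],-0.04],
    [0,[-0.3,-3,0],-0.05],
    [0,[-0.5,-3,0],-0.05],
    [0,[-0.7,-3,-0.3],-0.05],
    [0,[-0.8,-3,-0.5],-0.05],
    [0,[-0.9,-3,-0.5],-0.05],
    [0,[-1,-3,-0.5],-0.05],
    [0,[-1,-2.5,-0.5],-0.04],
    [0,[-0.9,-1.5,-0.5],0],
    [0,[-0.6,-0.5,-0.4],0],
    [0,[0,0,0],0],
    [0,[0,0,0],0],
    [0,[0,0,0],0],
  ],
)

```text
clock: 9.85
ee_pos: [399.9, -197.8, 216.3]
ee_rot: [-3.141, -0.0, -0.357]
contact_force: [-0.3, 0.9, -0.5]
grip_width: 0.224
grasp_force: 31.2
```

```bash
cat > chk.py <<'E'
from m import *
import sys
for n in("scene","side"):
    o=r.get_obs(); im,d,W=cloud(n); M=masks(im); x,y,z=W[...,0],W[...,1],W[...,2]
    print(n,o["clock"],o["ee_pos"].round(1))
    R=np.hypot(x-532,y+249.4); a=np.mod(np.degrees(np.arctan2(y+249.4,x-532)),360)
    c=(z>160)&(z<180)&(R>72)&(R<115)&(abs(a-160)<20)&~M["green"]&~M["dark"]; q=W[c]; print(" free",c.sum(),np.median(a[c]).round(1),np.median(q,0).round(1),"top",np.percentile(q[:,2],95).round(1))
    c=(z>160)&(z<192)&(R>117)&(R<128)&(abs(a-160)<20)&~M["green"]&~M["dark"]; q=W[c]; print(" tip",c.sum(),np.median(q,0).round(1))
    g=M["green"]&(z>20)&(np.hypot(x-400,y+200)<140); q=W[g]; print(" green",g.sum(),q.mean(0).round(1),np.percentile(q[:,2],[1,99]).round(1),cv2.minAreaRect(q[:,:2].astype(np.float32)))
    v,u=np.nonzero(g); u0,v0=int(u.mean())-70,int(v.mean())-70; save(f"pics/{sys.argv[1]}_{n}.png",im[max(v0,0):v0+140,u0:u0+140],3)
import glob
s=[cv2.imread(f"pics/{sys.argv[1]}_{n}.png") for n in("scene","side")]; h=min(i.shape[0] for i in s); cv2.imwrite(f"pics/{sys.argv[1]}.png",cv2.resize(np.hstack([i[:h] for i in s]),(800,400)))
E
python3 chk.py c1
```

```text
scene 9.85 [ 399.9 -197.8  216.3]
 free 61 158.9 [ 447.  -216.7  172.5] top 175.7
 tip 1 [ 420.6 -207.   175. ]
 green 487 [ 397.7 -195.4  157.1] [103.5 225. ] ((397.94482421875, -195.7825927734375), (58.06524658203125, 14.457950592041016), 70.81085968017578)
side 9.9 [ 399.9 -197.8  216.4]
 free 52 157.6 [ 444.8 -213.2  170.8] top 173.7
 tip 8 [ 421.8 -205.8  177.8]
 green 380 [ 397.  -194.9  151.1] [101.9 222. ] ((397.3008728027344, -195.1896514892578), (57.91802978515625, 10.414793014526367), 71.2392349243164)
```

View pics/c1.png

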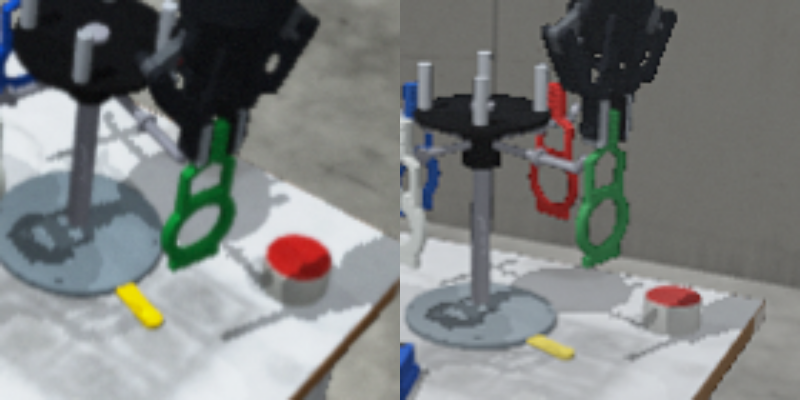

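The crop shows the gauge just outside the branch tip, aligned with the branch. I thread it inward.

drive_tool(
  commands=[
    [0,[0.23,-0.09,0],0],
    [0,[0.47,-0.18,0],0],
    [0,[0.47,-0.18,0],0],
    [0,[0.47,-0.19,0],0],
    [0,[0.47,-0.18,0],0],
    [0,[0.47,-0.18,0],0],
    [0,[0,0,0],0],
  ],
)

```text
clock: 10.65
ee_pos: [425.9, -208.9, 216.2]
ee_rot: [-3.142, -0.0, -0.358]
contact_force: [-0.3, 0.3, -1.4]
grip_width: 0.226
grasp_force: 31.2
```

drive_tool(
  commands=[
    [0,[0.47,-0.18,0],0],
    [0,[0.47,-0.18,0],0],
    [0,[0.47,-0.19,0],0],
    [0,[0.47,-0.18,0],0],
    [0,[0.47,-0.18,0],0],
    [0,[0.2,-0.09,0],0],
    [0,[0,0,0],0],
    [0,[0,0,0],0],
  ],
)

```text
clock: 11.45
ee_pos: [450.4, -218.5, 216.2]
ee_rot: [3.142, 0.0, -0.358]
contact_force: [0.2, 0.5, -1.9]
grip_width: 0.225
grasp_force: 31.2
```

```bash
python3 chk.py c2
```

```text
scene 11.45 [ 450.4 -218.5  216.2]
 free 81 159.3 [ 445.1 -216.2  172.9] top 178.2
 tip 13 [ 419.1 -206.9  182.4]
 green 443 [ 448.6 -214.6  155.2] [102.3 225.6] ((448.21923828125, -216.47010803222656), (57.64887619018555, 14.625510215759277), 68.52215576171875)
side 11.5 [ 450.3 -218.5  216.2]
 free 63 157.6 [ 445.5 -211.9  171.1] top 177.6
 tip 11 [ 420.3 -206.3  179.3]
 green 332 [ 447.6 -214.4  151.4] [101.7 222.9] ((447.59527587890625, -217.3076171875), (58.13776397705078, 11.335393905639648), 67.913330078125)
```

View pics/c2.png

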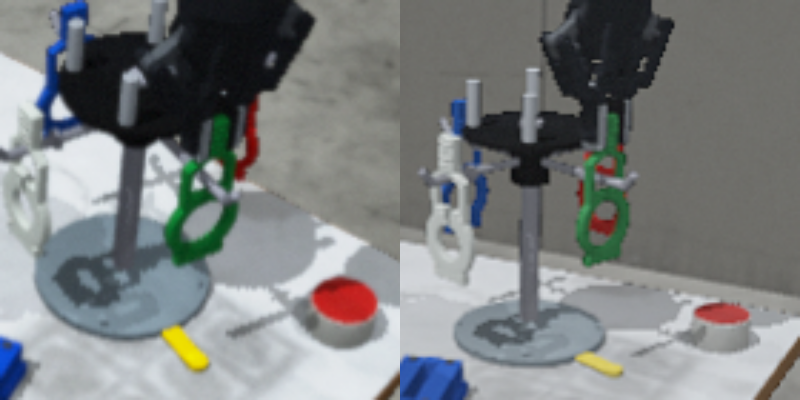

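The branch passes through the eye. I back off 4 mm and lower.

drive_tool(
  commands=[
    [0,[-0.2,0.08,-0.3],0],
    [0,[-0.2,0.08,-0.5],0],
    [0,[0,0,-0.4],0],
    [0,[0,0,-0.3],0],
    [0,[0,0,-0.2],0],
    [0,[0,0,0],0],
    [0,[0,0,0],0],
  ],
)

```text
clock: 12.25
ee_pos: [446.6, -217.0, 199.2]
ee_rot: [3.142, 0.0, -0.358]
contact_force: [-0.5, -1.0, -0.7]
grip_width: 0.225
grasp_force: 31.2
```

drive_tool(
  commands=[
    [0,[0,0,-0.1],0],
    [0,[0,0,-0.1],0],
    [0,[0,0,0],0],
    [0,[0,0,0],0],
  ],
)

```text
clock: 12.65
ee_pos: [446.8, -217.0, 197.7]
ee_rot: [-3.142, -0.001, -0.358]
contact_force: [-1.4, 0.6, 4.5]
grip_width: 0.227
grasp_force: 31.9
```

drive_tool(
  commands=[
    [26,[0,0,0],0],
    [30,[0,0,0],0],
    [35,[0,0,0],0],
    [40,[0,0,0],0],
    [45,[0,0,0],0],
    [45,[0,0,0],0],
    [45,[0,0,0],0],
  ],
  newtons=20,
)

```text
clock: 13.35
ee_pos: [446.6, -217.0, 197.3]
ee_rot: [-3.142, 0.0, -0.358]
contact_force: [-0.3, -0.3, -0.1]
grip_width: 0.452
grasp_force: 0.0
```

drive_tool(
  commands=[
    [45,[0,0,1],0],
    [45,[0,0,2],0],
    [45,[0,0,3],0],
    [45,[0,0,4],0],
    [45,[0,0,2],0],
    [45,[0,0,0],0],
  ],
)

```text
clock: 13.95
ee_pos: [447.7, -217.5, 320.9]
ee_rot: [-3.141, -0.006, -0.358]
contact_force: [-1.0, 0.1, -0.8]
grip_width: 0.452
grasp_force: 0.0
```

```bash
python3 chk.py c3; python3 - <<'E'
from m import *
im,d,W=cloud("wrist"); x,y,z=W[...,0],W[...,1],W[...,2]; R=np.hypot(x-532,y+249.4)
c=(z>230)&(z<246)&(R<75); n,l,s,ce=cv2.connectedComponentsWithStats(c.astype(np.uint8))
for i in range(1,n):
    if s[i,4]>30:
        p=np.median(W[l==i],0); print("pin",s[i,4],p.round(1),np.degrees(np.arctan2(p[1]+249.4,p[0]-532)).round(1))
E
```

```text
scene 13.95 [ 447.7 -217.5  320.9]
 free 60 158.6 [ 440.3 -213.9  171.6] top 178.5
 tip 14 [ 420.  -207.   180.6]
 green 515 [ 444.5 -214.9  143.2] [ 84.6 207.5] ((437.7187805175781, -216.62002563476562), (58.12641906738281, 26.895519256591797), 72.19233703613281)
side 14.0 [ 447.  -217.2  319.1]
 free 57 157.5 [ 442.3 -210.6  170.8] top 176.0
 tip 13 [ 420.9 -205.7  179. ]
 green 380 [ 443.8 -214.9  139.1] [ 84.2 205.6] ((446.6236877441406, -228.5047607421875), (37.034976959228516, 68.85816192626953), 16.78112030029297)
pin 545 [ 576.8 -230.8  237.6] 22.6
pin 535 [ 552.4 -295.9  237.6] -66.3
pin 379 [ 511.6 -206.3  237.7] 115.3
pin 384 [ 487.2 -271.5  237.7] -153.7
```

View pics/c3.png

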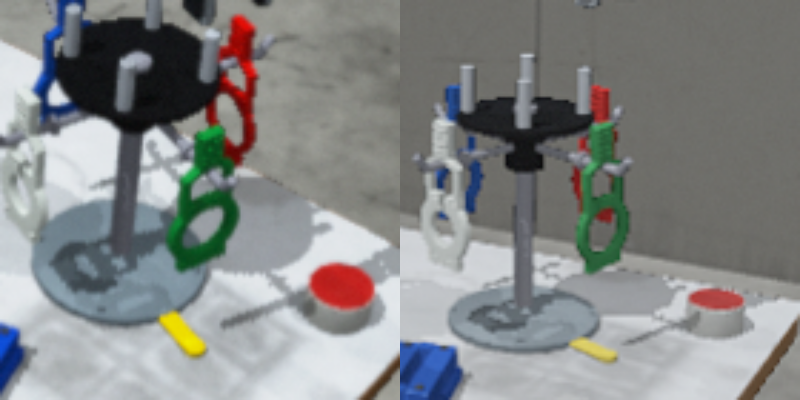

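The green gauge hangs on the branch in both views. Next I go over the pin on the red side, at about (487,-270.5).

drive_tool(
  commands=[
    [45,[0.4,-0.5,0],0.147],
    [45,[0.4,-0.5,0],0.147],
    [45,[0.4,-0.5,0],0.147],
    [45,[0.4,-0.5,0],0.147],
    [45,[0.4,-0.5,0],0.147],
    [45,[0.4,-0.5,0],0.147],
    [45,[0.4,-0.5,0],0.147],
    [45,[0.4,-0.6,0],0.147],
    [45,[0.4,-0.6,0],0.147],
    [45,[0.4,-0.6,0],0.147],
    [45,[0,0,0],0.147],
    [45,[0,0,0],0.147],
    [45,[0,0,0],0.147],
    [45,[0,0,0],0.147],
    [45,[0,0,0],0.147],
    [45,[0,0,0],0.147],
    [45,[0,0,0],0],
    [45,[0,0,0],0],
  ],
)

```text
clock: 15.9
ee_pos: [486.2, -270.0, 316.3]
ee_rot: [-3.141, -0.002, 1.989]
contact_force: [0.8, -0.5, -0.2]
grip_width: 0.448
grasp_force: 0.0
```

```bash
python3 - <<'E'
from m import *
print(r.get_obs()["ee_pos"],r.get_obs()["ee_rot"])
im,d,W=cloud("wrist"); x,y,z=W[...,0],W[...,1],W[...,2]; R=np.hypot(x-532,y+249.4)
c=(z>230)&(z<246)&(R<75); n,l,s,ce=cv2.connectedComponentsWithStats(c.astype(np.uint8))
for i in range(1,n):
    if s[i,4]>30: print("pin",s[i,4],ce[i].round(),np.median(W[l==i],0).round(1))
w=np.array([.25,.5,.75]+[1]*28+[.75,.5,.25]); w=w/w.sum()*-90; a=np.radians(204.5+np.r_[0,np.cumsum(w)])
p=np.stack([np.cos(a),np.sin(a)],1)*4.97
print(len(w)); P=p.round(2)
for dlt,t in zip(np.diff(P,axis=0).round(2),np.diff(a).round(4)): print([0,[float(dlt[0]),float(dlt[1]),0],float(t)],end=", ")
E
```

```text
[ 486.17112886 -269.98947871  316.3197012 ] [-3.14078675e+00 -1.60077120e-03  1.98941447e+00]
pin 392 [405. 188.] [ 510.3 -205.4  237.7]
pin 365 [479. 267.] [ 575.5 -229.9  237.5]
pin 333 [319. 269.] [ 486.1 -270.6  237.6]
34
[0, [-0.03, 0.06, 0], -0.0127], [0, [-0.05, 0.11, 0], -0.0253], [0, [-0.07, 0.18, 0], -0.038], [0, [-0.08, 0.24, 0], -0.0507], [0, [-0.07, 0.24, 0], -0.0507], [0, [-0.05, 0.24, 0], -0.0507], [0, [-0.04, 0.25, 0], -0.0507], [0, [-0.04, 0.25, 0], -0.0507], [0, [-0.01, 0.25, 0], -0.0507], [0, [-0.01, 0.26, 0], -0.0507], [0, [0.01, 0.25, 0], -0.0507], [0, [0.02, 0.25, 0], -0.0507], [0, [0.03, 0.25, 0], -0.0507], [0, [0.04, 0.25, 0], -0.0507], [0, [0.06, 0.24, 0], -0.0507], [0, [0.07, 0.24, 0], -0.0507], [0, [0.08, 0.24, 0], -0.0507], [0, [0.1, 0.23, 0], -0.0507], [0, [0.1, 0.23, 0], -0.0507], [0, [0.12, 0.23, 0], -0.0507], [0, [0.13, 0.21, 0], -0.0507], [0, [0.14, 0.21, 0], -0.0507], [0, [0.15, 0.2, 0], -0.0507], [0, [0.16, 0.2, 0], -0.0507], [0, [0.17, 0.19, 0], -0.0507], [0, [0.18, 0.17, 0], -0.0507], [0, [0.18, 0.17, 0], -0.0507], [0, [0.2, 0.16, 0], -0.0507], [0, [0.2, 0.15, 0], -0.0507], [0, [0.21, 0.14, 0], -0.0507], [0, [0.22, 0.12, 0], -0.0507], [0, [0.17, 0.09, 0], -0.038], [0, [0.11, 0.06, 0], -0.0253], [0, [0.06, 0.02, 0], -0.0127],
```

drive_tool(
  commands=[
    [45,[0,0,-2],0],
    [45,[0,0,-3],0],
    [45,[0,0,-3],0],
    [45,[0,0,-1],0],
    [45,[0,0,0],0],
    [30,[0,0,0],0],
    [20,[0,0,0],0],
    [0,[0,0,0],0],
    [0,[0,0,0],0],
    [0,[0,0,0],0],
    [0,[0,0,0],0],
  ],
  newtons=30,
)

```text
clock: 17.05
ee_pos: [487.2, -270.3, 228.6]
ee_rot: [3.14, 0.002, 1.993]
contact_force: [-1.0, 0.3, 6.6]
grip_width: 0.126
grasp_force: 29.3
```

drive_tool(
  commands=[
    [0,[-0.03,0.06,0],-0.0127],
    [0,[-0.05,0.11,0],-0.0253],
    [0,[-0.07,0.18,0],-0.038],
    [0,[-0.08,0.24,0],-0.0507],
    [0,[-0.07,0.24,0],-0.0507],
    [0,[-0.05,0.24,0],-0.0507],
    [0,[-0.04,0.25,0],-0.0507],
    [0,[-0.04,0.25,0],-0.0507],
    [0,[-0.01,0.25,0],-0.0507],
    [0,[-0.01,0.26,0],-0.0507],
    [0,[0.01,0.25,0],-0.0507],
    [0,[0.02,0.25,0],-0.0507],
    [0,[0.03,0.25,0],-0.0507],
    [0,[0.04,0.25,0],-0.0507],
    [0,[0.06,0.24,0],-0.0507],
    [0,[0.07,0.24,0],-0.0507],
    [0,[0.08,0.24,0],-0.0507],
  ],
)

```text
clock: 18.75
ee_pos: [486.4, -232.2, 228.6]
ee_rot: [3.138, -0.0, 1.206]
contact_force: [1.2, -0.6, 4.6]
grip_width: 0.13
grasp_force: 29.3
```

drive_tool(
  commands=[
    [0,[0.1,0.23,0],-0.0507],
    [0,[0.1,0.23,0],-0.0507],
    [0,[0.12,0.23,0],-0.0507],
    [0,[0.13,0.21,0],-0.0507],
    [0,[0.14,0.21,0],-0.0507],
    [0,[0.15,0.2,0],-0.0507],
    [0,[0.16,0.2,0],-0.0507],
    [0,[0.17,0.19,0],-0.0507],
    [0,[0.18,0.17,0],-0.0507],
    [0,[0.18,0.17,0],-0.0507],
    [0,[0.2,0.16,0],-0.0507],
    [0,[0.2,0.15,0],-0.0507],
    [0,[0.21,0.14,0],-0.0507],
    [0,[0.22,0.12,0],-0.0507],
    [0,[0.17,0.09,0],-0.038],
    [0,[0.11,0.06,0],-0.0253],
    [0,[0.06,0.02,0],-0.0127],
    [0,[0,0,0],0],
    [0,[0,0,0],0],
    [0,[0,0,0],0],
  ],
)

```text
clock: 20.75
ee_pos: [512.6, -204.6, 228.6]
ee_rot: [3.139, -0.003, 0.422]
contact_force: [2.1, -0.5, 5.0]
grip_width: 0.127
grasp_force: 29.4
```

drive_tool(
  commands=[
    [20,[0,0,0],0],
    [30,[0,0,0],0],
    [45,[0,0,0],0],
    [45,[0,0,0],0],
    [45,[0,0,1],0],
    [45,[0,0,3],0],
    [45,[0,0,4],0],
    [45,[0,0,3],0],
    [45,[0,0,0],0],
    [45,[0,0,0],0],
    [45,[0,0,0],0],
    [45,[0,0,0],0],
    [45,[0,0,0],0],
    [45,[0,0,0],0],
    [45,[0,0,0],0],
    [45,[0,0,0],0],
    [45,[0,0,0],0],
    [45,[0,0,0],0],
    [45,[0,0,0],0],
    [45,[0,0,0],0],
  ],
)

```text
clock: 22.75
ee_pos: [511.2, -204.2, 337.3]
ee_rot: [3.142, 0.0, 0.422]
contact_force: [0.4, 0.2, -0.8]
grip_width: 0.45
grasp_force: 0.0
```

```bash
python3 - <<'E'
from m import *
for n in("scene","side","wrist","scene"):
    im,d,W=cloud(n); M=masks(im); x,y,z=W[...,0],W[...,1],W[...,2]; R=np.hypot(x-531.5,y+250); a=np.degrees(np.arctan2(y+250,x-531.5))
    g=M["green"]&(R<140)&(z>60); rd=M["red"]&(z>120)&(R<130)
    if n!="wrist": print(n,"green",g.sum(),np.median(W[g],0).round(1),np.percentile(W[g][:,2],[1,99]),"ang",np.median(a[g]),"red",rd.sum(),np.median(a[rd]))
    else:
        c=(z>230)&(z<246)&(R<75); k,l,s,ce=cv2.connectedComponentsWithStats(c.astype(np.uint8)); print([np.median(W[l==i],0).round(1) for i in range(1,k) if s[i,4]>30])
    if n=="scene": save("pics/end.png",im[100:340,220:500],2)
print(r.get_obs()["clock"])
E
```

```text
scene green 417 [ 559.2 -159.1  142.1] [ 86.60894735 206.55533812] ang 72.89751784710437 red 319 156.52908656019255
side green 366 [ 560.7 -158.7  137.3] [ 83.50709827 204.69391236] ang 72.42595035095357 red 220 155.6758976657395
[array([ 577.6, -229.1,  237.7]), array([ 553.4, -294.6,  237.4]), array([ 512.2, -205.3,  237.6]), array([ 491.2, -270.4,  235.9])]
scene green 423 [ 558.7 -158.9  142.5] [ 85.9691816  206.98809676] ang 73.02723700774094 red 313 156.26427903414563
22.95
```

View pics/end.png

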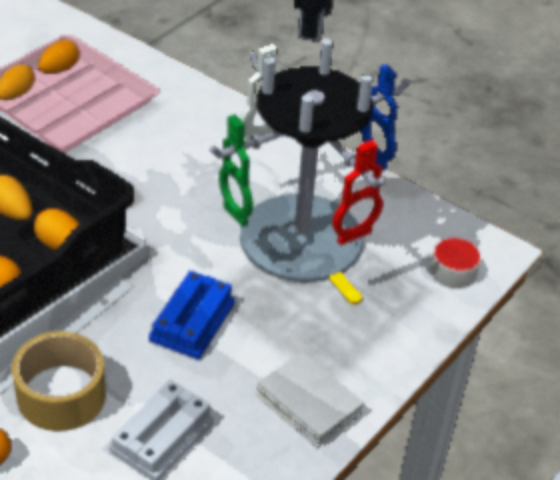

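The final view shows the red gauge (360,190) over the pointer (345,288) and the green gauge (235,170) hanging on its branch. I let it settle, then hand in.

drive_tool(
  commands=[
    [45,[0,0,0],0],
    [45,[0,0,0],0],
    [45,[0,0,0],0],
    [45,[0,0,0],0],
    [45,[0,0,0],0],
    [45,[0,0,0],0],
    [45,[0,0,0],0],
    [45,[0,0,0],0],
    [45,[0,0,0],0],
    [45,[0,0,0],0],
    [45,[0,0,0],0],
    [45,[0,0,0],0],
    [45,[0,0,0],0],
    [45,[0,0,0],0],
    [45,[0,0,0],0],
    [45,[0,0,0],0],
    [45,[0,0,0],0],
    [45,[0,0,0],0],
    [45,[0,0,0],0],
    [45,[0,0,0],0],
  ],
)

```text
clock: 24.95
ee_pos: [511.2, -204.2, 337.3]
ee_rot: [3.142, 0.0, 0.422]
contact_force: [0.6, 0.0, -0.2]
grip_width: 0.45
grasp_force: 0.0
```

```bash
python3 - <<'E'
from m import *
print(r.hand_in())
E
```

```text
the job is handed in; nothing more can be done
None
```

The job is handed in at about 25 s: the last images show the green gauge hanging on its branch and the red gauge over the yellow pointer, with the gripper clear above; hand-in returned no verdict.

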